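# Empty the borrowed mug and hang it back on its stand

### The arm

A 7-joint arm with a two-finger parallel gripper is mounted at the origin on a cart in front of the work surface, level with it; the furniture and walls round the work are solid. World frame = base frame: x ahead of the robot, y to its left, z up, the work surface at z = 0. Lengths are in mm, angles in rad, forces in N, time in s.
With the tool pointing down it reaches from about 400 to 875 mm from the base axis. Payload 4.4 kg.
Tool frame: the origin (TCP) lies on the centre line of the jaws, within the pads' length; the fingertips stand 14 mm ahead of it and the grasp point (between the pads) lies 5 mm behind it (tips_ahead is the distance from the TCP to the fingertips, in mm); z points along the fingers, y is the line along which they close (so a half turn about z gives the same grasp; the last joint's range is limited). The gripper opens to 85 mm and grips with 20 to 120 N. Pads are 22 mm wide; open, the fingers measure 114 mm over their backs; the gripper's body (76 mm by 85 mm) begins 54 mm behind the grasp point. The pads swing forward as they close: fully open they stand 13 mm farther back than shut.
Start: joints at [-1.185, 0.628, 0.038, 1.517, -0.027, 0.996, -0.02], TCP at [283.76, 584.806, 245.313] pointing down, gripper open.
Joint ranges: [-3.06, 3.06], [-0.37, 2.12], [-1.25, 1.32], [0.18, 2.47], [-1.1, 4.24], [0.23, 1.98], [-2.94, 2.94]. Speed limits (rad/s): [2.57, 2.57, 3.14, 3.14, 3.14, 3.14, 3.14].

### API

Orientations are given as [roll, pitch, yaw] about the fixed x, y, z axes, in that order (R = Rz(yaw) Ry(pitch) Rx(roll)).
In Python, from cell import * gives the robot as it stands.
- The arm moves only by the tool move_arm, never from a script. Its argument "rows" is text: rows parted by semicolons, each of 7 numbers parted by spaces: the shift along the tool's x, y, z scaled (see below), then the turn, a rotation vector about the tool's x, y, z scaled (see below), then the closure, from -1 (fully open) to 1 (shut). A call has 1 to 12 rows; each row is the pose to reach, as a shift and turn from the pose commanded when the call began, along the tool's axes at that moment; what a row does not reach only later rows make up. The controller multiplies each number of a shift by 0.3 m and each number of a turn by pi/2 rad. A row lasts 1/12 s, in which the tool goes at most 41.7 mm and 7.16 degrees, less where a joint would pass 70% of its speed; a pose out of reach is approached as far as the arm can. A call with a number of a shift or a turn outside -1 to 1 is refused whole. A call with a gripper value outside its range is refused whole. The fingers move at their own pace and stop on an object; the grip force is fixed at half the most. Time passes only in rows, so rows that repeat a pose let the fingers close. It gives the time, the measured TCP pose, the force, the opening and the grip force at its end, in the units of the state.
- read_state(): the state, without advancing time (a new reading comes with each control period).
- get_image(name): name is "scene" or "top"; returns a dict with "img" (384x512x3 uint8, red, green, blue), "vfov" (degrees; the focal length in pixels is half the picture's height over the tangent of half this angle, whatever the lens; pixels are square), "cx", "cy" (the principal point, pixels), "k1" (the pictures are not rectified: a ray, as slopes to the right and down, at radius r is drawn at 1 + k1 r^2 times it, then the intrinsics apply), "extrinsics" (4x4, takes a point from camera to world coordinates). Camera axes: x right, y up, looking along -z (the intrinsics and any distortion apply to the point x, -y, -z); pixel columns grow to the right and rows downward; lengths in mm; the calibration is good to about 2 mm. A picture is of the moment at which its call begins. There is no depth.
- finish_job(): hands the job in; it is judged then, once.
The state is a dict: "clock": time; "qpos": joint angles; "qd": joint speeds; "tau": joint torques, N m; "eef_pos": TCP position; "tool_rot": TCP orientation; "force": force on the tool from outside, world axes, zero at the start; "torque": the same for the moment, N m; "width": finger opening in mm; "gripper_force": force on a finger pad.
Only numpy, scipy, OpenCV 4.12 (cv2) and the standard library are available. Lean on these libraries where they do the work, as an engineer would, in place of code of your own. Each camera call takes 0.05 s, during which the arm holds its last target. There are 200 camera calls.

### The job

The spare white mug with the red bands has been doing duty as a pen cup: take the marker out of it and stand it in the pen pot. Then hang the emptied mug by its handle on the free hook of the mug stand and let it hang there. The matching mug stays on its hook, and the pot, the stapler and the calculator stay where they are.

Things in the scene. Friction and masses are not known exactly. Their poses are not given: they have to be found in the camera images.
- mug_stand: Fixed stand: wooden disc foot 140 mm across, 16 mm thick; 12 mm steel post to z = 270 mm with a wooden knob 25 mm across; two arms in line of 8 mm black rod, level at z = 190 mm (rod centre). Origin: on the worktop under the post. The free arm runs along the stand's own -x, the other along +x carries a mug; each is level to 78 mm out, then bent up.
- free_hook (a point): Point on the centre line of the free arm, 60 mm from the post's axis, z = 190 mm: where a mug's handle should hang. Its axes are the stand's: the arm points along -x.
- free_hook_tip (a point): Top of the ball end of the free arm, 88 mm from the post's axis and 23.5 mm above the rod's centre line.
- mug: White mug with red bands, standing upright, 82 mm across, 94 mm high, about 0.28 kg. Origin on its underside; the mug's axis is at x = 0, y = +15 mm; z up. The handle lies in the plane x = 0 on the -y side, out to y = -56 mm, z 18 to 84 mm; strap 7 mm thick, 12 mm wide. Wall 4 mm at the rim, 7 mm lower down: it can be pinched from above at the rim, e.g. across from the handle (x 0, y +54 mm).
- mug_loop (a point): Middle of the opening of the standing mug's handle (mug frame: x 0, y -37, z 51 mm). The opening runs through along the mug's x axis and is 24 mm wide (y -49 to -25 mm) and about 50 mm high (z 26 to 77 mm).
- mug_mouth (a point): Centre of the standing mug's mouth, level with the rim (z = 94 mm in the mug's frame). Inner diameter 74 mm at the rim.
- hung_mug: The matching mug, hanging by its handle on the stand's other arm, tilted about 60 degrees. It must stay there.
- marker: Marker pen, white barrel with a blue cap, 135 mm long, 16 mm thick, 15 g, leaning in the standing mug at about 30 degrees with about 35 mm of it above the rim. Origin at mid length on its surface; its long axis is its own y, cap end (+y) up.
- marker_mid (a point): Middle of the marker, on its axis.
- marker_cap_end (a point): End of the marker on its +y side, on its axis (67.5 mm from the middle): the upper end at the start.
- pen_pot: Grey round pen pot with a few pens in it. Origin: centre of its underside, on the worktop. 78 mm across, rim at z = 98 mm, inner diameter about 64 mm, floor at 3 mm; the pens in it reach to 147 mm and give way (they offer no resistance).
- stapler: Black stapler, 145 x 34 x 47 mm, lying at the back. Leave it.
- calculator: Desk calculator, 145 x 100 x 26 mm, lying at the back left. Leave it.

How it is judged (in metres and radians):
On the way, in this order (a step that is already met when the one before it is completed fails the run):
1. the marker stands in the pen pot, let go (horizontal distance between marker_mid and pen_pot below 0.035 m and z of marker_mid in the frame of pen_pot between 0.03 and 0.095 m and contact force between marker and the fingers below 0.1 N), for 0.2 s.
2. the banded mug hangs by its handle on the free hook, let go (x of mug_loop in the frame of mug_stand between -0.086 and -0.012 m and y of mug_loop in the frame of mug_stand between -0.03 and 0.03 m and z of mug_loop in the frame of mug_stand between 0.158 and 0.2 m and contact force between mug and mug_stand above 0.3 N and contact force between mug and the fingers below 0.1 N), for 0.2 s.
At the end, for the whole second after the job is handed in: The marker stands in the upright pen pot (its middle within 35 mm of the pot's axis, below the rim). The banded mug hangs by its handle with the free arm through the opening, between post and upturned end, let go; it may still sway (all of step 2 and horizontal distance between marker_mid and pen_pot below 0.035 m and z of marker_mid in the frame of pen_pot between 0.03 and 0.095 m and angle between pen_pot's own z axis and vertical below 0.15 rad); the robot touches nothing.
It fails at once if the matching mug is knocked off its hook or shoved along it (more than 40 mm) (distance of hung_mug from where it was at the start of the episode above 0.04 m).
It fails at once if the pen pot is tipped (0.4 rad) or shoved (50 mm) (distance of pen_pot from where it was at the start of the episode above 0.05 m or angle between pen_pot's own z axis and vertical above 0.4 rad).
It fails at once if the stapler or the calculator is shoved more than 30 mm (distance of any of stapler, calculator from where it was at the start of the episode above 0.03 m).
It also fails if it takes over 64 s, if anything falls off the work surface, if the arm or the gripper's body presses on something with over 40 N, if the wrist force passes 120 N, or if a joint passes its speed limit or range.

## Working session

There is one attempt and no reset: what is moved stays moved. The work goes in short steps, Python scripts to look and compute and a tool call to move; the robot and the scene stay as the last step left them, time stands still between calls to the robot, and variables do not carry over. Pictures are saved under pics/ and viewed, at most 13 in all, crops included, and the job is handed in when it is done.

Besides the shell and the picture viewer there is one more tool, called after "Call:" by a JSON object that holds its "fn" and its "kwargs", one argument or row to a line. move_arm: Moves the arm, as the interface text tells. Its arguments: {"type":"object","properties":{"rows":{"type":"string"}},"required":["rows"]}

```bash
mkdir -p pics; cat > h.py <<'E'
from cell import *
import numpy as np, cv2, pickle
from scipy.spatial.transform import Rotation as R
def snap(n,tag):
    d=get_image(n); pickle.dump({k:v for k,v in d.items()},open(f'pics/{tag}.pkl','wb'))
    cv2.imwrite(f'pics/{tag}.png',d['img'][:,:,::-1]); return d
def load(tag): return pickle.load(open(f'pics/{tag}.pkl','rb'))
def ray(d,u,v):
    f=192/np.tan(np.radians(d['vfov'])/2)
    p=np.array([(u-d['cx'])/f,(v-d['cy'])/f]); q=p.copy()
    for _ in range(30): q=p/(1+d['k1']*(q@q))
    E=np.array(d['extrinsics']); return E[:3,3],E[:3,:3]@np.array([q[0],-q[1],-1])
def onz(d,u,v,z):
    o,r=ray(d,u,v); return o+r*(z-o[2])/r[2]
def proj(d,P):
    f=192/np.tan(np.radians(d['vfov'])/2); E=np.array(d['extrinsics'])
    c=E[:3,:3].T@(np.asarray(P,float)-E[:3,3]); s=np.array([c[0],-c[1]])/-c[2]
    return s*(1+d['k1']*(s@s))*f+[d['cx'],d['cy']]
def tri(d1,p1,d2,p2):
    A=[];b=[]
    for d,p in((d1,p1),(d2,p2)):
        o,r=ray(d,*p); r=r/np.linalg.norm(r); M=np.eye(3)-np.outer(r,r); A.append(M);b.append(M@o)
    x,res,_,_=np.linalg.lstsq(np.vstack(A),np.hstack(b),rcond=None); return x,res
def crop(d,x0,y0,w,h,s,tag):
    cv2.imwrite(f'pics/{tag}.png',cv2.resize(d['img'][y0:y0+h,x0:x0+w,::-1],None,fx=s,fy=s,interpolation=cv2.INTER_CUBIC))
E
python3 - <<'E'
from h import *
for n in('scene','top'):
    d=snap(n,n+'0'); print(n,d['vfov'],d['cx'],d['cy'],d['k1'],np.round(d['extrinsics'],3).tolist())
a=load('scene0')['img'];b=load('top0')['img']
for n,i in(('s',a),('t',b)): cv2.imwrite(f'pics/{n}big.png',cv2.resize(i[:,:,::-1],(800,600),interpolation=cv2.INTER_CUBIC))
print(read_state())
E
```

```text
scene 44.88566003633887 259.7193451546864 193.7568309666537 -0.16562781362533593 [[-0.595, 0.413, -0.689, -407.557], [-0.803, -0.285, 0.523, 907.966], [0.02, 0.865, 0.501, 853.083], [0.0, 0.0, 0.0, 1.0]]
top 50.60370104594867 253.6441916712495 194.142817889447 -0.014870760582485487 [[-0.028, 0.99, -0.135, 423.481], [-1.0, -0.029, -0.005, 141.174], [-0.009, 0.135, 0.991, 1286.634], [0.0, 0.0, 0.0, 1.0]]
{'clock': 0.1, 'qpos': array([-1.18478701,  0.62922558,  0.03844923,  1.51827373, -0.02698334,
        0.9963271 , -0.02001931]), 'qd': array([-5.45268759e-04, -2.41234674e-03,  6.90526428e-04, -2.89566677e-03,
        1.12443438e-05, -1.12947744e-03,  2.41331042e-04]), 'tau': array([ 3.11680044e-03, -5.64523637e+01,  1.23051781e+00, -1.93975013e+01,
        1.13140125e-02,  5.43521674e-03,  2.03609204e-05]), 'eef_pos': array([283.52673311, 584.29714299, 244.49747605]), 'tool_rot': array([-3.13987729e+00,  3.27984680e-05,  2.68976937e+00]), 'force': array([ 0.72238432, -0.37610746, -0.08720767]), 'torque': array([0.00472917, 0.03039084, 0.00080135]), 'gripper_force': 0.0, 'width': 85.28001149928708}
```

View pics/sbig.png

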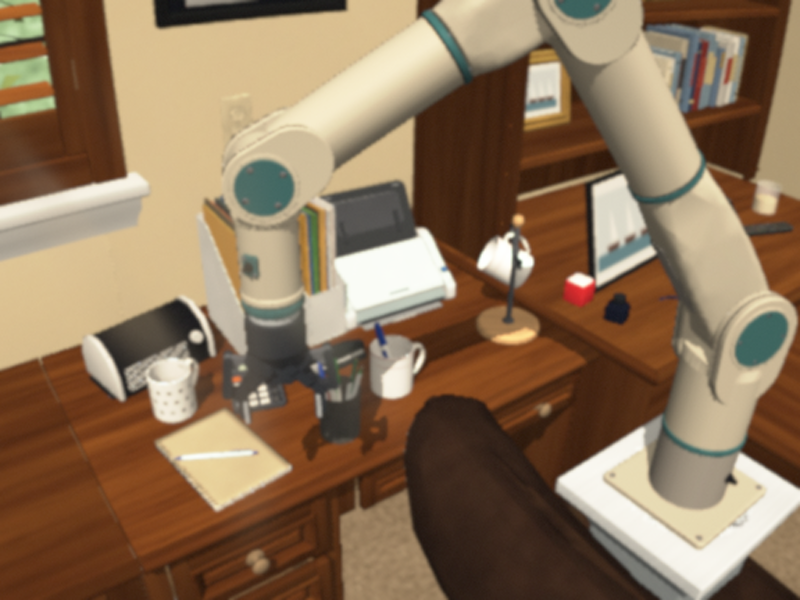

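View pics/tbig.png

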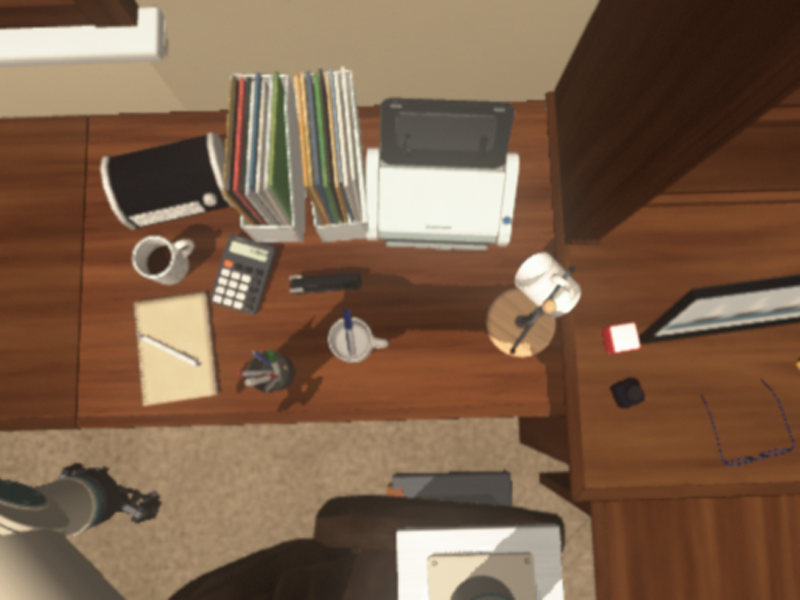

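Scene: the mug with the marker is at (392,366), the stand at (512,280) and the pot at (340,405). In the top view the mug is at (350,340) with its handle to the right, the pot at (268,371) and the stand at (522,322). I'll enlarge both.

```bash
python3 - <<'E'
from h import *
d=load('top0'); crop(d,140,155,240,105,3.33,'tc')
d=load('scene0'); crop(d,195,125,160,120,5,'sc')
E
```

```text
(no output)
```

View pics/tc.png

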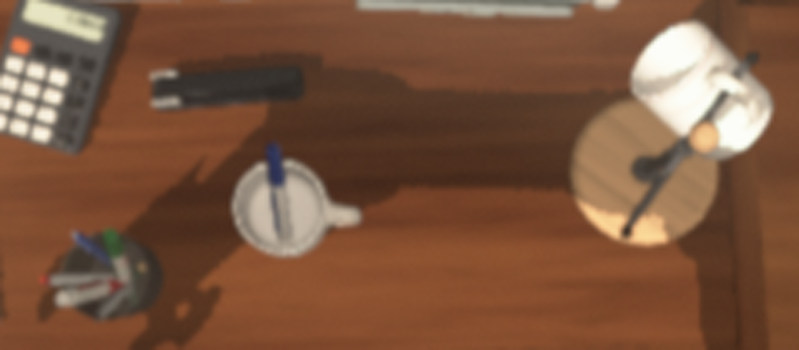

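View pics/sc.png

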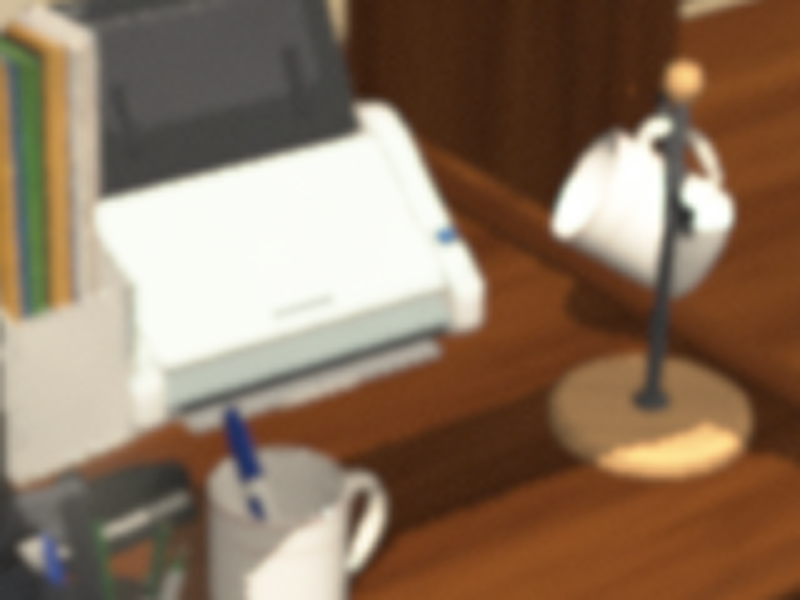

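```bash
cat > m.py <<'E'
from h import *
t=load('top0');s=load('scene0')
T=lambda u,v,z:onz(t,(u+.5)/3.333+140-.5,(v+.5)/3.333+155-.5,z)
Tp=lambda u,v:((u+.5)/3.333+139.5,(v+.5)/3.333+154.5)
Sp=lambda u,v:((u+.5)/5+194.5,(v+.5)/5+124.5)
E
python3 - <<'E'
from m import *
np.set_printoptions(precision=1,suppress=True)
print('knob',T(705,137,265),'foot',T(644,172,16)); a=T(627,233,208);b=T(754,60,208);print('tips',a,b,np.linalg.norm(a-b),(a+b)/2)
print('pot',T(113,276,98),T(62,276,98)-T(160,276,98))
print('mug',T(280,207,94),T(232,207,94)-T(328,207,94),T(280,158,94)-T(280,257,94),'handle',T(359,215,78))
print('cap',tri(t,Tp(272,147),s,Sp(231,411)),'joint',tri(t,Tp(278,183),s,Sp(254,476)))
print('knob',tri(t,Tp(705,137),s,Sp(685,78)), proj(s,[0,0,0]))
print('markerlow',T(283,240,20),T(284,240,40))
E
```

```text
knob [ 551.4 -100.9  265. ] foot [ 551.  -100.5   16. ]
tips [483.4 -47.8 208. ] [ 620.1 -157.9  208. ] 175.47172470006322 [ 551.8 -102.8  208. ]
pot [464.9 384.1  98. ] [ 2.4 86.   0. ]
mug [521.6 237.   94. ] [ 2.5 84.8  0. ] [87.6 -1.6  0. ] handle [513.7 167.8  78. ]
cap (array([570.2, 239. , 121.3]), array([10.6])) joint (array([543.2, 238.5,  88.8]), array([0.2]))
knob (array([ 550.9, -102.6,  261.9]), array([3.4])) [437.4 311.4]
markerlow [496.7 240.7  20. ] [495.5 238.2  40. ]
```

```bash
cat > p.py <<'E'
from h import *
def rot(yaw,tilt):  # deg; tilt>0: wrist leans away (+x), about world y
    return R.from_euler('y',tilt,degrees=True)*R.from_euler('xyz',[180,0,yaw],degrees=True)
def plan(*targets):
    s=read_state(); R0=R.from_euler('xyz',s['tool_rot']); p0=s['eef_pos']
    for p,r in targets:
        d=R0.inv().apply(np.array(p)-p0)/300; w=(R0.inv()*r).as_rotvec()/(np.pi/2)
        n=max(np.linalg.norm(d)*300/41.7, np.degrees(np.linalg.norm(w)*np.pi/2)/7.16)
        print(np.round(d,4),np.round(w,4),'rows>=%.1f'%n)
def st():
    s=read_state(); print(round(s['clock'],2),np.round(s['eef_pos'],1),np.round(np.degrees(s['tool_rot']),1),'w%.1f g%.1f'%(s['width'],s['gripper_force']),np.round(s['force'],1),np.round(s['qpos'],2))
E
python3 - <<'E'
from p import *
r=rot(180,15); print(np.round(r.as_matrix(),2))
plan(([430,410,245],rot(180,0)),([577,239,186],r),([558.6,239,115.5],r))
E
```

```text
[[-0.97  0.   -0.26]
 [ 0.    1.    0.  ]
 [ 0.26  0.   -0.97]]
[-0.6929 -0.3095 -0.0011] [-1.100e-03 -2.000e-04 -2.876e-01] rows>=5.5
[-1.3826 -0.608   0.1961] [ 0.0366  0.1636 -0.2861] rows>=11.0
[-1.3274 -0.6344  0.4311] [ 0.0366  0.1636 -0.2861] rows>=11.0
```

Call:
{"fn": "move_arm", "kwargs": {
  "rows": "-0.693 -0.31 0 0 0 -0.288 -1;-0.693 -0.31 0 0 0 -0.288 -1;-0.693 -0.31 0 0 0 -0.288 -1;-0.693 -0.31 0 0 0 -0.288 -1;-0.693 -0.31 0 0 0 -0.288 -1;-0.693 -0.31 0 0 0 -0.288 -1;-0.693 -0.31 0 0 0 -0.288 -1"
}}

```text
clock: 0.68
eef_pos: [435.3, 403.8, 244.9]
tool_rot: [-3.137, 0.002, 3.132]
force: [0.2, -0.3, -0.2]
width: 85.4
gripper_force: 0.0
```

```bash
python3 - <<'E'
from p import *
st(); r=rot(180,15)
plan(([577,239,186],r))
E
```

```text
0.68 [435.3 403.8 244.9] [-1.797e+02  1.000e-01  1.795e+02] w85.4 g0.0 [ 0.2 -0.3 -0.2] [-0.75  0.55 -0.08  1.68  0.06  0.92  0.71]
[-0.4772 -0.5439  0.1999] [-0.002   0.168  -0.0064] rows>=5.4
```

Call:
{"fn": "move_arm", "kwargs": {
  "rows": "-0.477 -0.544 0.2 0 0.168 -0.006 0;-0.477 -0.544 0.2 0 0.168 -0.006 0;-0.477 -0.544 0.2 0 0.168 -0.006 0;-0.477 -0.544 0.2 0 0.168 -0.006 0;-0.477 -0.544 0.2 0 0.168 -0.006 0;-0.477 -0.544 0.2 0 0.168 -0.006 0;-0.477 -0.544 0.2 0 0.168 -0.006 0;-0.477 -0.544 0.2 0 0.168 -0.006 0;-0.477 -0.544 0.2 0 0.168 -0.006 0"
}}

```text
clock: 1.43
eef_pos: [572.1, 249.6, 185.4]
tool_rot: [3.138, -0.265, -3.129]
force: [-0.2, 0.6, 0.4]
width: 42.7
gripper_force: 0.0
```

```bash
python3 - <<'E'
from p import *
st(); r=rot(180,15)
plan(([558.6,239,115.5],r))
d=snap('scene','s1');t=snap('top','t1')
a=cv2.resize(d['img'][100:240,150:310,::-1],None,fx=2.5,fy=2.5,interpolation=2);b=cv2.resize(t['img'][130:270,150:310,::-1],None,fx=2.5,fy=2.5,interpolation=2)
cv2.imwrite('pics/c1.png',np.hstack([a,b]))
E
```

```text
1.43 [572.1 249.6 185.4] [ 179.8  -15.2 -179.3] w42.7 g0.0 [-0.2  0.6  0.4] [-0.33  0.79 -0.13  1.41 -0.02  1.19  1.16]
[-0.0173 -0.0355  0.2366] [-0.     -0.0022  0.008 ] rows>=1.7
```

View pics/c1.png

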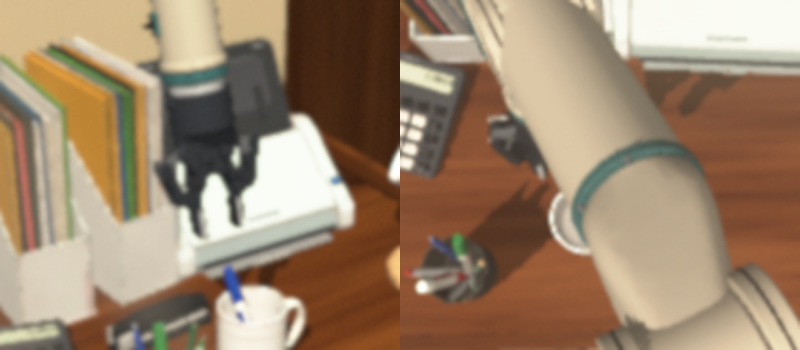

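The gripper is open over the marker, whose cap end is at (230,268) in the left panel, with nothing disturbed. I'll correct the remaining offset and then descend.

Call:
{"fn": "move_arm", "kwargs": {
  "rows": "-0.016 -0.035 0 0 0 0.008 0;-0.016 -0.035 0 0 0 0.008 0;-0.016 -0.035 0 0 0 0.008 0;-0.016 -0.035 0 0 0 0.008 0;-0.016 -0.035 0 0 0 0.008 0"
}}

```text
clock: 1.95
eef_pos: [578.0, 237.1, 184.2]
tool_rot: [-3.14, -0.264, 3.139]
force: [-0.6, 0.0, 0.3]
width: 42.7
gripper_force: 0.0
```

```bash
python3 - <<'E'
from p import *
st(); plan(([558.6,239,115.5],rot(180,15)))
E
```

```text
1.95 [578.  237.1 184.2] [-179.9  -15.1  179.9] w42.7 g0.0 [-0.6  0.   0.3] [-0.32  0.79 -0.12  1.4  -0.02  1.2   1.16]
[0.0027 0.0067 0.2378] [-0.0007 -0.0013 -0.0015] rows>=1.7
```

Call:
{"fn": "move_arm", "kwargs": {
  "rows": "0.003 0.007 0.08 0 0 0 0;0.003 0.007 0.16 0 0 0 0;0.003 0.007 0.2 0 0 0 0;0.003 0.007 0.237 0 0 0 0;0.003 0.007 0.237 0 0 0 0;0.003 0.007 0.237 0 0 0 0;0.003 0.007 0.237 0 0 0 1;0.003 0.007 0.237 0 0 0 1;0.003 0.007 0.237 0 0 0 1;0.003 0.007 0.237 0 0 0 1;0.003 0.007 0.237 0 0 0 1;0.003 0.007 0.237 0 0 0 1"
}}

```text
clock: 2.95
eef_pos: [559.7, 238.9, 116.5]
tool_rot: [-3.14, -0.262, 3.139]
force: [2.0, -0.2, 4.6]
width: 12.8
gripper_force: 58.6
```

```bash
python3 - <<'E'
from p import *
st(); q=read_state()['eef_pos']; a=np.array([.552,0,.834])
plan((q+a*60,rot(180,15)),(q+a*130,rot(180,15)))
E
```

```text
2.95 [559.7 238.9 116.5] [-179.9  -15.   179.8] w12.8 g58.6 [ 2.  -0.2  4.6] [-0.33  0.84 -0.12  1.51 -0.01  1.04  1.16]
[-0.0635  0.     -0.1897] [-0.0004  0.     -0.0018] rows>=1.4
[-1.375e-01  1.000e-04 -4.110e-01] [-0.0004  0.     -0.0018] rows>=3.1
```

Call:
{"fn": "move_arm", "kwargs": {
  "rows": "-0.02 0 -0.06 0 0 0 1;-0.045 0 -0.13 0 0 0 1;-0.07 0 -0.21 0 0 0 1;-0.1 0 -0.3 0 0 0 1;-0.138 0 -0.411 0 0 0 1;-0.138 0 -0.411 0 0 0 1;-0.138 0 -0.411 0 0 0 1;-0.138 0 -0.411 0 0 0 1"
}}

```text
clock: 3.62
eef_pos: [629.8, 238.8, 222.8]
tool_rot: [-3.139, -0.266, 3.139]
force: [-0.1, 0.3, 0.2]
width: 12.8
gripper_force: 58.5
```

```bash
python3 - <<'E'
from p import *
st()
d=snap('scene','s2')
crop(d,150,50,170,190,3.1,'c2')
E
```

```text
3.62 [629.8 238.8 222.8] [-179.9  -15.3  179.8] w12.8 g58.5 [-0.1  0.3  0.2] [-0.3   0.83 -0.12  1.19 -0.01  1.37  1.18]
```

View pics/c2.png

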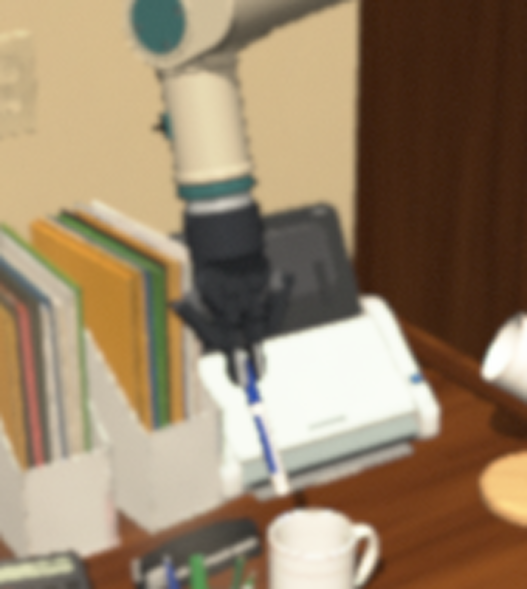

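The marker is held and out of the mug, with its cap at the fingers (250,365) and its lower end at (282,490). I'll work out its tilt in the plane y≈239.

```bash
python3 - <<'E'
from p import *
d=load('s2')
for u,v in((250,372),(258,408),(282,490)):
    o,r=ray(d,u/3.1+150-.3,v/3.1+50-.3); print(np.round(o+r*(239-o[1])/r[1],1))
d=load('s1'); print(np.round(proj(d,[464.9,384.1,98])))
E
```

```text
[620.7 239.  224.2]
[607.4 239.  191. ]
[566.9 239.  119.1]
[218. 247.]
```

```bash
python3 - <<'E'
from p import *
plan(([462,384,282],rot(180,-18)))
E
```

```text
[ 0.5914  0.4826 -0.0455] [-0.0019 -0.3702 -0.001 ] rows>=5.5
```

Call:
{"fn": "move_arm", "kwargs": {
  "rows": "0.08 0.05 -0.06 0 -0.05 0 1;0.18 0.13 -0.09 0 -0.11 0 1;0.28 0.21 -0.09 0 -0.17 0 1;0.37 0.29 -0.08 0 -0.23 0 1;0.45 0.36 -0.07 0 -0.28 0 1;0.52 0.42 -0.06 0 -0.33 0 1;0.591 0.483 -0.046 0 -0.37 0 1;0.591 0.483 -0.046 0 -0.37 0 1;0.591 0.483 -0.046 0 -0.37 0 1;0.591 0.483 -0.046 0 -0.37 0 1;0.591 0.483 -0.046 0 -0.37 0 1;0.591 0.483 -0.046 0 -0.37 0 1"
}}

```text
clock: 4.67
eef_pos: [465.3, 382.2, 282.7]
tool_rot: [-3.138, 0.317, 3.136]
force: [-0.0, -0.8, -1.3]
width: 12.9
gripper_force: 58.5
```

```bash
python3 - <<'E'
from p import *
st(); plan(([462,384,200],rot(180,-18)),([462,384,130],rot(180,-18)))
snap('scene','s3');d=load('s3');print(proj(d,[464.9,384.1,160]))
crop(d,140,120,160,150,3.5,'c3')
E
```

```text
4.67 [465.3 382.2 282.7] [-179.8   18.2  179.7] w12.9 g58.5 [-0.  -0.8 -1.3] [-0.92  0.43  0.07  1.84  0.33  0.7   0.47]
[0.0963 0.0069 0.2584] [-0.0032  0.0017 -0.0033] rows>=2.0
[0.169  0.0077 0.4801] [-0.0032  0.0017 -0.0033] rows>=3.7
[217.2211369  227.88161792]
```

View pics/c3.png

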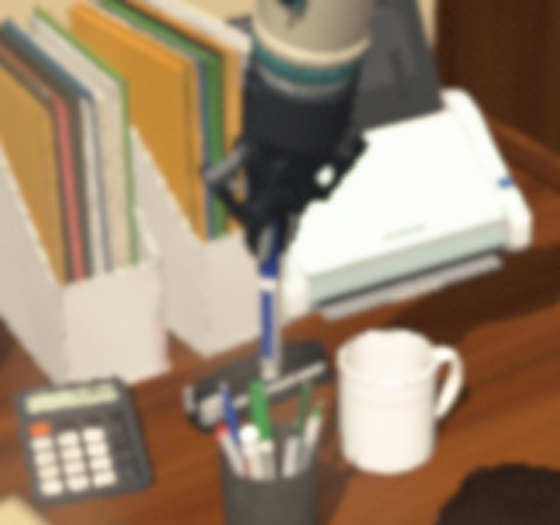

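The marker is vertical above the pot: its lower end is at (270,372) in the crop, image (217,226), against (217,228) predicted. I'll lower it and let go.

Call:
{"fn": "move_arm", "kwargs": {
  "rows": "0.04 0.007 0.1 0 0 0 1;0.075 0.007 0.2 0 0 0 1;0.11 0.007 0.3 0 0 0 1;0.14 0.007 0.4 0 0 0 1;0.169 0.007 0.48 0 0 0 1;0.169 0.007 0.48 0 0 0 1;0.169 0.007 0.48 0 0 0 1;0.169 0.007 0.48 0 0 0 1"
}}

```text
clock: 5.38
eef_pos: [461.6, 386.0, 131.6]
tool_rot: [-3.141, 0.318, 3.138]
force: [0.2, 0.3, -0.3]
width: 12.7
gripper_force: 63.6
```

```bash
python3 - <<'E'
from p import *
st(); plan(([462,384,130],rot(180,-18)))
E
```

```text
5.38 [461.6 386.  131.6] [-179.9   18.2  179.8] w12.7 g63.6 [ 0.2  0.3 -0.3] [-1.    0.65  0.18  1.98  0.43  0.33  0.31]
[ 0.0004 -0.0065  0.0055] [-0.0014  0.0026 -0.0021] rows>=0.1
```

Call:
{"fn": "move_arm", "kwargs": {
  "rows": "0 0 0 0 0 0 0;0 0 0 0 0 0 0;0 0 0 0 0 0 0;0 0 0 0 0 0 0;0 0 -0.1 0 0 0 0;0 0 -0.2 0 0 0 0;0 0 -0.3 0 0 0 0;0 0 -0.4 0 0 0 0;0 0 -0.4 0 0 0 0;0 0 -0.4 0 0 0 0;0 0 -0.4 0 0 0 0"
}}

```text
clock: 6.3
eef_pos: [422.9, 386.0, 244.5]
tool_rot: [-3.14, 0.317, 3.14]
force: [-0.0, -0.9, -0.2]
width: 42.7
gripper_force: 0.0
```

```bash
python3 - <<'E'
from p import *
st()
d=snap('scene','s4');t=snap('top','t4')
a=cv2.resize(d['img'][150:290,180:340,::-1],None,fx=2.5,fy=2.5,interpolation=2);b=cv2.resize(t['img'][150:290,140:300,::-1],None,fx=2.5,fy=2.5,interpolation=2)
cv2.imwrite('pics/c4.png',np.hstack([a,b]))
E
```

```text
6.3 [422.9 386.  244.5] [-179.9   18.2  179.9] w42.7 g0.0 [-0.  -0.9 -0.2] [-1.02  0.44  0.11  1.95  0.37  0.59  0.35]
```

View pics/c4.png

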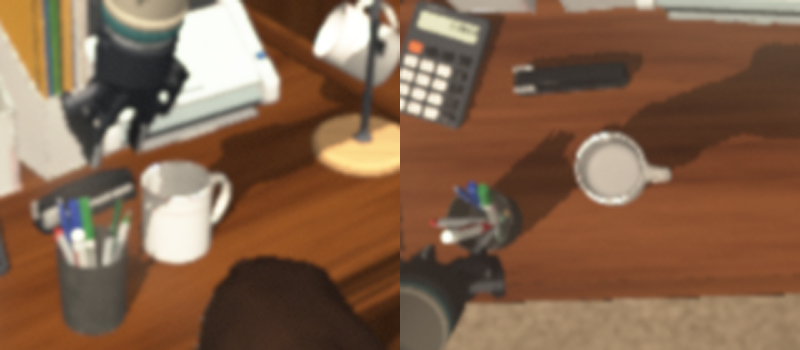

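The marker now stands in the pot, its second blue cap at (70,210) left and (477,190) right. The mug hasn't moved: in the top view its rim centre is (610,168) and its handle end (669,174). Next is the rim opposite the handle.

```bash
python3 - <<'E'
from p import *
plan(([526,275.7,170],rot(173.5,0)))
E
```

```text
[-0.2515 -0.3644  0.3413] [0.0087 0.2012 0.0702] rows>=4.0
```

Call:
{"fn": "move_arm", "kwargs": {
  "rows": "-0.08 -0.12 0.08 0.003 0.07 0.023 0;-0.16 -0.24 0.18 0.006 0.14 0.046 0;-0.25 -0.36 0.3 0.009 0.2 0.07 0;-0.251 -0.364 0.341 0.009 0.201 0.07 0;-0.251 -0.364 0.341 0.009 0.201 0.07 0;-0.251 -0.364 0.341 0.009 0.201 0.07 0;-0.251 -0.364 0.341 0.009 0.201 0.07 0;-0.251 -0.364 0.341 0.009 0.201 0.07 0;-0.251 -0.364 0.341 0.009 0.201 0.07 0;-0.251 -0.364 0.341 0.009 0.201 0.07 0"
}}

```text
clock: 7.23
eef_pos: [525.0, 279.0, 171.8]
tool_rot: [3.139, 0.002, 3.033]
force: [0.3, -0.3, -0.6]
width: 42.6
gripper_force: 0.0
```

```bash
python3 - <<'E'
from p import *
st();plan(([526,275.7,83],rot(173.5,0)))
E
```

```text
7.23 [525.  279.  171.8] [1.798e+02 1.000e-01 1.738e+02] w42.6 g0.0 [ 0.3 -0.3 -0.6] [-0.48  0.64 -0.09  1.75  0.07  0.75  0.86]
[-0.0041 -0.0112  0.296 ] [0.0017 0.0011 0.0028] rows>=2.1
```

Call:
{"fn": "move_arm", "kwargs": {
  "rows": "-0.004 -0.011 0 0 0 0.003 0;-0.004 -0.011 0.08 0.002 0.001 0.003 0;-0.004 -0.011 0.16 0.002 0.001 0.003 0;-0.004 -0.011 0.23 0.002 0.001 0.003 0;-0.004 -0.011 0.295 0.002 0.001 0.003 0;-0.004 -0.011 0.295 0.002 0.001 0.003 0;-0.004 -0.011 0.295 0.002 0.001 0.003 0;-0.004 -0.011 0.295 0.002 0.001 0.003 0;-0.004 -0.011 0.295 0.002 0.001 0.003 0"
}}

```text
clock: 7.98
eef_pos: [528.0, 274.2, 84.2]
tool_rot: [-3.142, 0.002, 3.025]
force: [-0.9, 0.6, 0.3]
width: 42.8
gripper_force: 0.0
```

```bash
python3 - <<'E'
from p import *
st();plan(([526,275.7,83],rot(173.5,0)))
E
```

```text
7.98 [528.  274.2  84.2] [-1.800e+02  1.000e-01  1.733e+02] w42.8 g0.0 [-0.9  0.6  0.3] [-0.48  0.76 -0.07  1.8   0.09  0.58  0.84]
[0.0072 0.0043 0.0039] [-0.      0.0013 -0.0023] rows>=0.1
```

Call:
{"fn": "move_arm", "kwargs": {
  "rows": "0.006 0.003 0.004 0 0 0 0;0.006 0.003 0.004 0 0 0 0.4;0.006 0.003 0.004 0 0 0 1;0.006 0.003 0.004 0 0 0 1;0.006 0.003 0.004 0 0 0 1;0.006 0.003 0.004 0 0 0 1;0.006 0.003 0.004 0 0 0 1;0.006 0.003 0.004 0 0 0 1;0.006 0.003 0.004 0 0 0 1;0.006 0.003 0.004 0 0 0 1"
}}

```text
clock: 8.82
eef_pos: [525.5, 274.5, 81.9]
tool_rot: [-3.14, -0.0, 3.024]
force: [-1.1, -0.9, 5.7]
width: 4.0
gripper_force: 55.3
```

```bash
python3 - <<'E'
from p import *
st()
E
```

```text
8.82 [525.5 274.5  81.9] [-179.9   -0.   173.3] w4.0 g55.3 [-1.1 -0.9  5.7] [-0.49  0.76 -0.07  1.81  0.09  0.57  0.84]
```

```bash
python3 - <<'E'
from p import *
S=np.array([551.3,-101.7]);u=np.array([-.779,.627]);n=np.array([.627,.779])
q=read_state()['eef_pos']
plan((q+[0,0,70],rot(173.3,0)),(np.r_[S+u*140+n*91,231],rot(141.15,0)))
E
```

```text
[ 0.     -0.0004 -0.2333] [-0.0011 -0.     -0.0003] rows>=1.7
[ 0.0019 -0.7312 -0.4958] [-1.100e-03  3.000e-04  3.569e-01] rows>=6.4
```

Call:
{"fn": "move_arm", "kwargs": {
  "rows": "0 0 -0.04 0 0 0 1;0 0 -0.1 0 0 0 1;0 0 -0.18 0 0 0 1;0 -0.05 -0.26 0 0 0.03 1;0 -0.14 -0.34 0 0 0.08 1;0 -0.24 -0.41 0 0 0.14 1;0 -0.34 -0.47 0 0 0.19 1;0 -0.44 -0.496 0 0 0.24 1;0 -0.54 -0.496 0 0 0.29 1;0 -0.63 -0.496 0 0 0.33 1;0 -0.7 -0.496 0 0 0.357 1;0.002 -0.731 -0.496 0 0 0.357 1"
}}

```text
clock: 9.82
eef_pos: [498.5, 53.4, 230.9]
tool_rot: [-3.138, 0.001, 2.458]
force: [-0.1, -0.2, -1.9]
width: 4.3
gripper_force: 60.5
```

Call:
{"fn": "move_arm", "kwargs": {
  "rows": "0 0 0 0 0 0 1;0 0 0 0 0 0 1;0 0 0 0 0 0 1;0 0 0 0 0 0 1;0 0 0 0 0 0 1"
}}

```text
clock: 10.23
eef_pos: [499.3, 58.7, 230.4]
tool_rot: [-3.14, 0.0, 2.466]
force: [0.2, -0.9, -2.7]
width: 4.1
gripper_force: 60.5
```

```bash
python3 - <<'E'
from p import *
st()
d=snap('scene','s5');t=snap('top','t5')
a=cv2.resize(d['img'][100:240,240:400,::-1],None,fx=2.5,fy=2.5,interpolation=2);b=cv2.resize(t['img'][130:270,220:380,::-1],None,fx=2.5,fy=2.5,interpolation=2)
cv2.imwrite('pics/c5.png',np.hstack([a,b]))
E
```

```text
10.23 [499.3  58.7 230.4] [-179.9    0.   141.3] w4.1 g60.5 [ 0.2 -0.9 -2.7] [-0.22  0.44  0.07  1.94 -0.04  0.76  0.77]
```

View pics/c5.png

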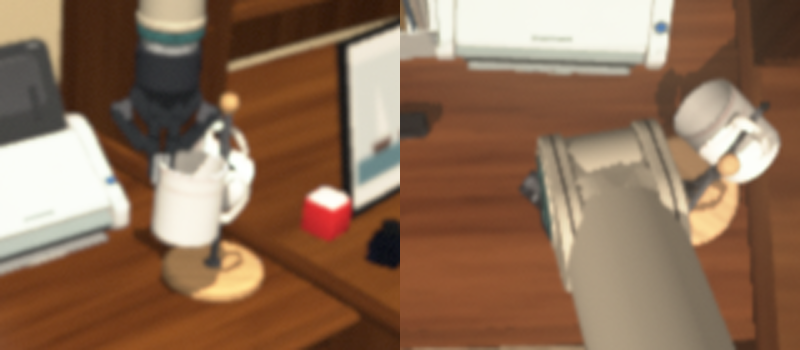

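The mug is held upright next to the stand (left panel, body at (190,205), handle at (235,185)), but the arm hides it in the top view. I'll overlay the predicted geometry on an enlarged crop.

```bash
cat > ov.py <<'E'
from p import *
S=np.array([551.3,-101.7]);u=np.array([-.779,.627]);n=np.array([.627,.779])
def overlay(tag,out,x0=285,y0=130,w=80,h=75,s=8):
    d=load(tag);im=cv2.resize(d['img'][y0:y0+h,x0:x0+w,::-1],None,fx=s,fy=s,interpolation=2)
    q=read_state(); Rm=R.from_euler('xyz',q['tool_rot']).as_matrix(); c=Rm[:,1]; x=np.cross(c,[0,0,1])
    o=q['eef_pos']-c*54-[0,0,81.9]
    px=lambda P:tuple(int(v) for v in (proj(d,P)-[x0,y0]+.5)*s)
    M=lambda a,b,z:o+x*a+c*b+np.array([0,0,z])
    line=lambda pts,col,cl=False:cv2.polylines(im,[np.array([px(p) for p in pts])],cl,col,1)
    for z in(0,94): line([M(41*np.cos(t),15+41*np.sin(t),z) for t in np.linspace(0,6.28,40)],(0,0,255))
    line([M(0,-25,26),M(0,-49,26),M(0,-49,77),M(0,-25,77)],(0,160,0),True)
    line([np.r_[S,16],np.r_[S,270]],(255,0,0)); line([np.r_[S,190],np.r_[S+u*78,190],np.r_[S+u*88,213]],(255,0,255))
    cv2.imwrite(f'pics/{out}.png',im); print('loop stand-frame along,perp',(M(0,-37,51)[:2]-S)@u,(M(0,-37,51)[:2]-S)@n,M(0,-37,51)[2])
E
python3 -c "
from ov import *
overlay('s5','c6')"
```

```text
loop stand-frame along,perp 140.61064387366267 0.782420662408541 199.5796824480446
```

View pics/c6.png

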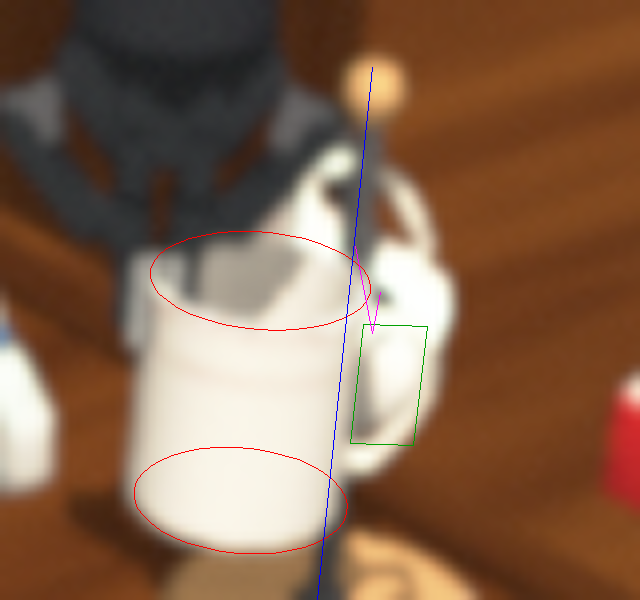

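The overlay fits the mug and handle to about 1 mm, and the post to about 2 mm. The loop is 140 mm out on the arm's line and at the right height, so I'll slide it on.

Call:
{"fn": "move_arm", "kwargs": {
  "rows": "-0.03 -0.006 0 0 0 0 1;-0.06 -0.006 0 0 0 0 1;-0.09 -0.006 0 0 0 0 1;-0.12 -0.006 0 0 0 0 1;-0.15 -0.006 0 0 0 0 1;-0.18 -0.006 0 0 0 0 1;-0.21 -0.006 0 0 0 0 1;-0.24 -0.006 0 0 0 0 1;-0.27 -0.006 0 0 0 0 1;-0.27 -0.006 0 0 0 0 1;-0.27 -0.006 0 0 0 0 1;-0.27 -0.006 0 0 0 0 1"
}}

```text
clock: 11.33
eef_pos: [560.7, 5.3, 230.4]
tool_rot: [-3.14, -0.0, 2.464]
force: [0.5, 0.5, -2.7]
width: 4.0
gripper_force: 60.6
```

```bash
python3 - <<'E'
from ov import *
st(); snap('scene','s6'); overlay('s6','c7')
E
```

```text
11.33 [560.7   5.3 230.4] [-179.9   -0.   141.2] w4.0 g60.6 [ 0.5  0.5 -2.7] [-0.11  0.52  0.07  1.79 -0.05  0.84  0.88]
loop stand-frame along,perp 59.869648045657904 -1.669613753778436 199.69132417978398
```

View pics/c7.png

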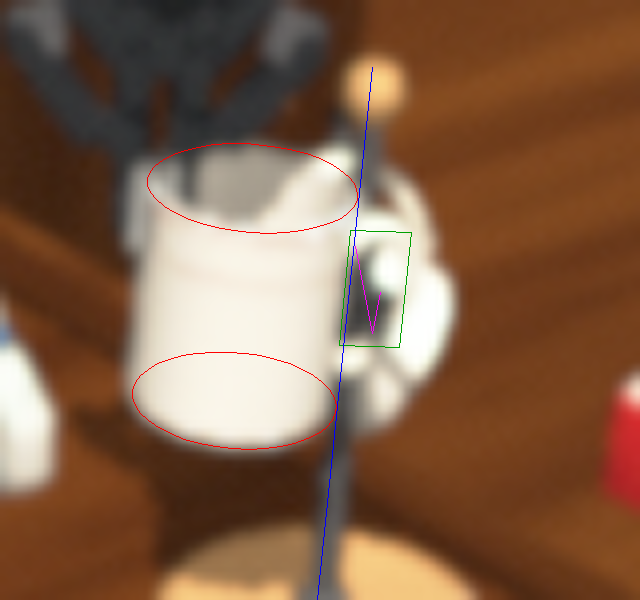

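The arm is through the handle, with the hook tip visible inside the opening at (375,300) and no contact force. I'll lower the mug onto the rod.

Call:
{"fn": "move_arm", "kwargs": {
  "rows": "0 0 0.03 0 0 0 1;0 0 0.06 0 0 0 1;0 0 0.08 0 0 0 1;0 0 0.093 0 0 0 1;0 0 0.1 0 0 0 1;0 0 0.1 0 0 0 1;0 0 0.1 0 0 0 1"
}}

```text
clock: 11.97
eef_pos: [560.9, 4.6, 200.6]
tool_rot: [-3.139, 0.0, 2.463]
force: [-1.5, -0.9, 0.4]
width: 4.3
gripper_force: 61.8
```

```bash
python3 - <<'E'
from ov import *
st(); s=read_state(); p=s['eef_pos']; R0=R.from_euler('xyz',s['tool_rot']); n3=np.r_[n,0]; ax=np.cross(n3,[0,0,1])
c=np.r_[(S+u*((p[:2]-S)@u)),194.]
for a in(10,20,30):
    r=R.from_rotvec(np.radians(a)*ax)
    if a==10: r0=r; print(np.round(r.apply(n3),2))
    r=r if r0.apply(n3)[2]<0 else r.inv()
    plan((c+r.apply(p-c),r*R0))
E
```

```text
11.97 [560.9   4.6 200.6] [-179.9    0.   141.1] w4.3 g61.8 [-1.5 -0.9  0.4] [-0.1   0.56  0.07  1.82 -0.05  0.77  0.88]
[0.62 0.77 0.17]
[ 0.     -0.0005  0.0518] [ 1.111e-01 -1.000e-04 -0.000e+00] rows>=1.4
[ 0.     -0.0101  0.1026] [ 2.222e-01 -2.000e-04 -1.000e-04] rows>=2.8
[ 0.     -0.0283  0.1511] [ 3.333e-01 -2.000e-04 -1.000e-04] rows>=4.2
```

Call:
{"fn": "move_arm", "kwargs": {
  "rows": "0 0 0.026 0.056 0 0 1;0 -0.0005 0.052 0.111 0 0 1;0 -0.004 0.078 0.167 0 0 1;0 -0.01 0.103 0.222 0 0 1;0 -0.018 0.127 0.278 0 0 1;0 -0.028 0.151 0.333 0 0 1;0 -0.028 0.151 0.333 0 0 1;0 -0.028 0.151 0.333 0 0 1;0 -0.028 0.151 0.333 0 0 1"
}}

```text
clock: 12.72
eef_pos: [556.4, -1.4, 155.8]
tool_rot: [-2.621, 0.001, 2.463]
force: [0.6, 0.5, -1.8]
width: 3.9
gripper_force: 61.3
```

```bash
python3 - <<'E'
from ov import *
st()
E
```

```text
12.72 [556.4  -1.4 155.8] [-1.502e+02  1.000e-01  1.411e+02] w3.9 g61.3 [ 0.6  0.5 -1.8] [-0.37  0.83  0.25  1.56  0.17  1.17  0.63]
```

Call:
{"fn": "move_arm", "kwargs": {
  "rows": "0 0 0 0 0 0 0;0 0 0 0 0 0 0;0 0 0 0 0 0 0;0 0 0 0 0 0 0;0 0 -0.06 0 0 0 0;0 0 -0.14 0 0 0 0;0 0 -0.24 0 0 0 0;0 0 -0.34 0 0 0 0;0 0 -0.44 0 0 0 0;0 0 -0.5 0 0 0 0;0 0 -0.5 0 0 0 0;0 0 -0.5 0 0 0 0"
}}

```text
clock: 13.72
eef_pos: [603.1, 56.7, 285.5]
tool_rot: [-2.618, 0.001, 2.464]
force: [0.2, -0.3, -1.2]
width: 42.8
gripper_force: 0.0
```

Call:
{"fn": "move_arm", "kwargs": {
  "rows": "0 0 0 0 0 0 0;0 0 0 0 0 0 0;0 0 0 0 0 0 0;0 0 0 0 0 0 0;0 0 0 0 0 0 0;0 0 0 0 0 0 0;0 0 0 0 0 0 0;0 0 0 0 0 0 0;0 0 0 0 0 0 0;0 0 0 0 0 0 0;0 0 0 0 0 0 0;0 0 0 0 0 0 0"
}}

```text
clock: 14.72
eef_pos: [602.9, 56.8, 285.1]
tool_rot: [-2.617, 0.001, 2.464]
force: [-0.1, -0.1, 0.8]
width: 42.8
gripper_force: 0.0
```

```bash
python3 - <<'E'
from p import *
st(); d=snap('scene','s7'); crop(d,190,90,190,190,3.1,'c8')
E
```

```text
14.72 [602.9  56.8 285.1] [-149.9    0.   141.1] w42.8 g0.0 [-0.1 -0.1  0.8] [-0.42  0.78  0.25  1.25  0.15  1.54  0.65]
```

View pics/c8.png

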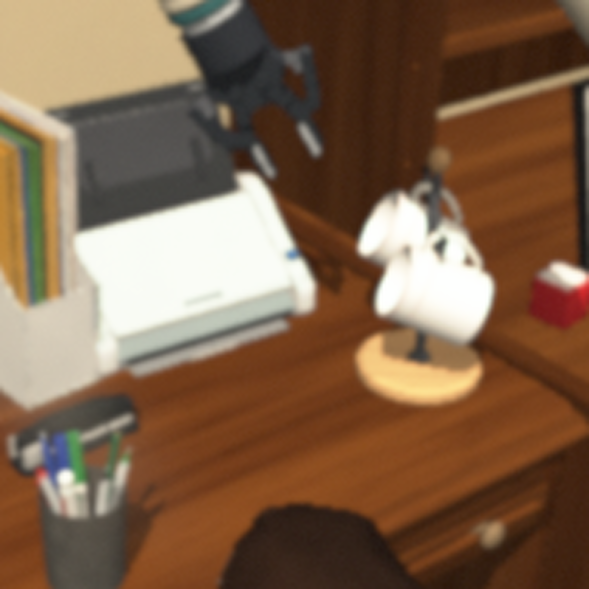

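The mug hangs on the free hook at (435,295) with the matching mug behind it. The marker is in the pot at (62,450), and the gripper is clear of everything.

```bash
python3 -c "
from cell import *
print(finish_job())"
```

```text
the job is handed in; nothing more can be done
None
```

I handed the job in at about 15 s of the 64 s allowed: the marker stands in the pen pot and the banded mug hangs let go on the free hook, with the matching mug still on its hook; the hand-in returned no verdict.

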